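Stack and lock the optics parts tray

ROBOT

A 6-joint arm with a two-finger parallel gripper is mounted at the origin on the work surface. World frame = base frame: x ahead of the robot, y to its left, z up, the work surface at z = 0. Lengths are in mm, angles in rad, forces in N, time in s.
With the tool pointing down it reaches from about 200 to 875 mm from the base axis. Payload 3.4 kg.
Tool frame: the origin (TCP) lies where the fingers leave the gripper's body, on its centre line; the fingertips stand 97 mm ahead of it and the grasp point (between the pads) lies arm.grip_depth ahead of it (arm.grip_depth is the distance from the TCP to the grasp point, in mm); z points along the fingers, y is the line along which they close (so a half turn about z gives the same grasp; the last joint's range is limited). The gripper opens to 94 mm and grips with 3 to 60 N. Pads are 16 mm wide; open, the fingers measure 119 mm over their backs; the gripper's body (75 mm by 177 mm) begins 78 mm behind the grasp point.
Start: joints at [-1.266, 0.276, 1.505, -0, 1.361, -0.121], TCP at [237.505, -523.686, 302.693] pointing down, gripper open.
Joint ranges: [-2.89, 2.89], [-0.75, 2.08], [0.22, 2.7], [-1.18, 4.32], [0.11, 2.71], [-2.7, 2.7]. Speed limits (rad/s): [2.57, 2.57, 3.14, 3.14, 3.14, 3.14].

INTERFACE

Orientations are given as a unit quaternion [x, y, z, w].
In Python, from plant import arm gives the robot as it stands.
- The arm moves only by the tool move_arm, never from a script. Its argument "targets" is a list of rows, each an object with "fingers": the finger opening in cm, from 0 to 9.4; "delta_pos": the shift along the tool's x, y, z in cm, a list of three; "turn": the turn about the tool's z in rad. In form: [{"fingers": fingers, "delta_pos": [dx, dy, dz], "turn": turn}, ...]. A call has 1 to 8 rows; each row is the pose to reach, as a shift and turn from the pose commanded when the call began, along the tool's axes at that moment; what a row does not reach only later rows make up. A row lasts 1/8 s, in which the tool goes at most 62.5 mm and 10.7 degrees, less where a joint would pass 70% of its speed; a pose out of reach is approached as far as the arm can. A call with a gripper value outside its range is refused whole. The fingers move at their own pace and stop on an object; "grip_force" is the grip in N (left out, the last holds). Time passes only in rows, so rows that repeat a pose let the fingers close. It gives the time, the measured TCP pose, the force, the opening and the grip force at its end, in the units of the state.
- arm.state(): the state, without advancing time (a new reading comes with each control period).
- arm.camera(name): name is "side" or "top"; returns the picture (480x640x3 uint8, red, green, blue); there is no depth.
- arm.camera_model(name): a dict with "camera_matrix" (3x3 intrinsics, pixels), "k1" (the pictures are not rectified: a ray, as slopes to the right and down, at radius r is drawn at 1 + k1 r^2 times it, then the intrinsics apply), "rvec" (rotation vector, rad) and "tvec" (3), from world to camera coordinates, as OpenCV has them. Camera axes: x right, y down, z forward; pixel columns grow to the right and rows downward; lengths in mm; the calibration is good to about 2 mm. A picture is of the moment at which its call begins. camera_model takes no time and is no camera call.
- arm.job_done(): hands the job in; it is judged then, once.
The state is a dict: "time": time; "joint_positions": joint angles; "qvel": joint speeds; "joint_torque": joint torques, N m; "position": TCP position; "tool_rot": TCP orientation; "force": force on the tool from outside, world axes, zero at the start; "moment": the same for the moment, N m; "width": finger opening in mm; "grip_force": force on a finger pad.
Only numpy, scipy, OpenCV 4.12 (cv2) and the standard library are available. Lean on these libraries where they do the work, as an engineer would, in place of code of your own. Each camera call takes 0.05 s, during which the arm holds its last target. There are 200 camera calls.

TASK

Stack the blue parts tray, with its parts still in it, on the grey tray: set it on gently, feel its four corner lugs into the sockets and let it down fully home, without forcing it, tipping it or shoving the grey tray out of its place. Then slide the orange lock in over the blue tray's foot lip as far as it goes and let go, leaving everything else on the bench alone.

Things in the scene. Friction and masses are not known exactly. Their poses are not given: they have to be found in the camera images.
- upper_tray: Blue open parts tray to be stacked, loose, 0.35 to 0.7 kg plus 0.15 kg of loose parts in it. Origin: middle of its underside at the level of its lug tips; x along its long side, y across, z up (sizes in mm). Box 200 (x) x 140 (y), 4 walls, floor underside at z = 12, rim at z = 55. It stands on four corner lugs. Alike both ways round: a half turn also fits.
- carry_bar (a point): Centre of the black carrying bar, 84 mm above the blue tray's origin, axes as the tray. The bar is made to lift it by; it runs along x above the tray's middle: 132 long, 14 wide (y), 18 tall (z 75 to 93), on a 4 mm wide spine. At each end of the tray a foot lip 90 wide (y), 6 thick (z 12 to 18) sticks out 16 beyond the wall, to x = +-116.
- lower_tray: Grey tray, loose on the bench, 2.6 kg with its stock; slides when pushed sideways hard (from about 12 N, more when weighed down). Origin: middle of its underside; x along its long side towards the lock bracket, y across, z up (mm). Box 200 (x) x 140 (y). A black stacking frame is screwed on its rim. At its +x end a bracket, x 99 to 180, 34 wide, carries the lock: 67 tall under it, 42 under the lip.
- lower_seat (a point): Point 60 mm above the grey tray's origin, axes as the tray: nominal middle of the top plane of the black frame's four corner pads. The screws sit in slotted holes, so the frame with its sockets is really set up to 4 mm off this point along the tray's x and up to 4 mm along y, otherwise each time and not measured (not turned, and it does not give): feel for the sockets.
- upper_seat (a point): Middle of the blue tray's floor underside, 12 mm above its origin. Fully home the floor rests on the black pads: this point is then at lower_seat's height, over the frame's middle, and the blue tray is turned as the grey one or by half a turn. Lugs resting on the pads beside the sockets leave it 12 mm higher.
- upper_lug (a point): Middle of the lower face of the blue tray's lug at its x = 84, y = 54; the others at x = +-84, y = +-54. Lugs are square, 16 x 16 mm, 12 tall. The sockets are square holes 17.5 x 17.5 at the same spacing about the frame's middle, each right through a pad 34 x 34, 14 thick: 0.75 mm of play all round a lug, sharp edges, no lead-in.
- lock (a joint): Orange slide lock on the bracket: 0 = open, 0.020 m = fully in. Slides towards the grey tray's middle (the tray's -x), needs about 3 N, stays where left, stops hard at 0.020. Its 8 mm plate then lies over the blue tray's foot lip by 5 to 15 mm with 1.8 mm between; while the blue tray is not home the plate butts against it.
- lock_tab (a point): On the middle of the lock's upright thumb tab, 6 mm below its top; axes as the grey tray. The tab is 10 (x) x 16 (y) and stands 30 above its 27 wide plate, whose top is 24 below this point. With the lock open the point is 154 mm from the grey tray's origin along its x and 100 above the bench; fully in, 134.
- pickup: Steel and black optical pickup module 44 x 32 x 14 mm lying in the blue tray; origin in the middle of its underside.
- lens_barrel: Aluminium lens barrel, 28 mm diameter, 22 tall, standing in the blue tray; origin in the middle of its underside.
- focus_knob: Black focus knob, 32 mm diameter, 13 tall with a brass stub to 25, in the blue tray; origin in the middle of its underside.
- stage_board: Bystander: black circuit board 100 x 75 on four white 12 mm standoffs, 23 tall (mm); origin in the middle of its underside; leave it alone.
- screw_jar: Bystander: clear screw jar, 56 diameter, 70 tall, black cap (mm); origin in the middle of its underside; leave it alone.
- driver: Bystander: red-handled screwdriver, 170 long (mm); origin in the middle of its underside; leave it alone.
- objective: Bystander: brass microscope objective standing upright, 34 diameter, 48 tall (mm); origin in the middle of its underside; leave it alone.
- screw_dish: Bystander: white two-part screw dish 90 x 70 x 22 (mm); origin in the middle of its underside; leave it alone.
- ring_clamp: Bystander: aluminium ring clamp, 62 diameter, with a black thumbscrew, 18 tall (mm); origin in the middle of its underside; leave it alone.
Mind the look-alikes: they are no part of the job. What is shaped like the upper_tray but red or yellow is not meant.

How it is judged (in metres and radians):
On the way, in this order (a step that is already met when the one before it is completed fails the run):
1. the blue tray is lifted clear of the bench (height (world z) of upper_tray above 0.03 m and contact force between upper_tray and lower_tray below 0.1 N), for 0.2 s.
2. the blue tray sits fully home on the grey tray, lugs in the sockets, the lock still open (z of upper_tray in the frame of lower_tray between 0.046 and 0.0496 m and horizontal distance between upper_seat and lower_seat below 0.009 m and angle between the x axis of upper_tray and the x axis of lower_tray, either way round below 0.03 rad and angle between the z axis of upper_tray and the z axis of lower_tray, either way round below 0.02 rad and value of joint lock below 0.006 m), for 0.2 s.
3. the orange lock is slid in over the lip (value of joint lock above 0.017 m), for 0.2 s.
At the end, for the whole second after the job is handed in: Blue tray fully home on the grey tray (origin 46 to 49.6 mm above the grey one's, within 9 mm sideways, 0.03 rad in yaw, 0.02 rad in tilt), lock in by more than 17 of 20 mm, the three parts still in the blue tray, grey tray within 20 mm of its start, all released and at rest (z of upper_tray in the frame of lower_tray between 0.046 and 0.0496 m and horizontal distance between upper_seat and lower_seat below 0.009 m and angle between the x axis of upper_tray and the x axis of lower_tray, either way round below 0.03 rad and angle between the z axis of upper_tray and the z axis of lower_tray, either way round below 0.02 rad and value of joint lock above 0.017 m and x of pickup in the frame of upper_tray between -0.1 and 0.1 m and y of pickup in the frame of upper_tray between -0.07 and 0.07 m and z of pickup in the frame of upper_tray between 0.01 and 0.055 m and x of lens_barrel in the frame of upper_tray between -0.1 and 0.1 m and y of lens_barrel in the frame of upper_tray between -0.07 and 0.07 m and z of lens_barrel in the frame of upper_tray between 0.01 and 0.055 m and x of focus_knob in the frame of upper_tray between -0.1 and 0.1 m and y of focus_knob in the frame of upper_tray between -0.07 and 0.07 m and z of focus_knob in the frame of upper_tray between 0.01 and 0.055 m and distance of lower_tray from where it was at the start of the episode below 0.02 m and linear speed of each of upper_tray, lower_tray below 0.01 m/s); the robot touches nothing.
It fails at once if the trays are pressed or dropped on one another with more than 45 N (contact force between upper_tray and lower_tray above 45 N).
It fails at once if the blue tray is tipped by more than 0.3 rad (angle between upper_tray's own z axis and vertical above 0.3 rad).
It fails at once if the grey tray is shoved more than 20 mm or tipped (distance of lower_tray from where it was at the start of the episode above 0.02 m or angle between lower_tray's own z axis and vertical above 0.12 rad).
It fails at once if a part falls out of the blue tray (not (x of pickup in the frame of upper_tray between -0.1 and 0.1 m and y of pickup in the frame of upper_tray between -0.07 and 0.07 m and z of pickup in the frame of upper_tray between 0.01 and 0.055 m and x of lens_barrel in the frame of upper_tray between -0.1 and 0.1 m and y of lens_barrel in the frame of upper_tray between -0.07 and 0.07 m and z of lens_barrel in the frame of upper_tray between 0.01 and 0.055 m and x of focus_knob in the frame of upper_tray between -0.1 and 0.1 m and y of focus_knob in the frame of upper_tray between -0.07 and 0.07 m and z of focus_knob in the frame of upper_tray between 0.01 and 0.055 m)).
It fails at once if something else on the bench is moved more than 20 mm (distance of any of stage_board, screw_jar, driver, objective, screw_dish, ring_clamp from where it was at the start of the episode above 0.02 m).
It also fails if it takes over 72 s, if anything falls off the work surface, if the arm or the gripper's body presses on something with over 40 N, if the wrist force passes 120 N, or if a joint passes its speed limit or range.

## Working session

There is one attempt and no reset: what is moved stays moved. The work goes in short steps, Python scripts to look and compute and a tool call to move; the robot and the scene stay as the last step left them, time stands still between calls to the robot, and variables do not carry over. Pictures are saved under pics/ and viewed, at most 10 in all, crops included, and the job is handed in when it is done.

Besides the shell and the picture viewer there is one more tool, called as a command line: name --argument value ..., lists and objects as JSON in quotes. move_arm: Moves the arm, as the interface text tells. Its arguments: {"type":"object","properties":{"targets":{"type":"array"},"grip_force":{"type":"number"}},"required":["targets"]}

```bash
ls; mkdir -p pics
python3 - <<'E'
from plant import arm
import cv2
s=arm.state();print(s, arm.grip_depth)
for n in("top","side"):
    cv2.imwrite(f"pics/{n}0.png",arm.camera(n)[:,:,::-1]);print(arm.camera_model(n))
E
```

```text
pics
{'time': 0.0, 'joint_positions': array([-1.26599330e+00,  2.76562879e-01,  1.50608778e+00,  9.62196712e-06,
        1.36064770e+00, -1.20972534e-01]), 'qvel': array([-0.0004034 ,  0.00039933, -0.00080334,  0.00144565, -0.00332162,
       -0.00039859]), 'joint_torque': array([-2.79485110e-03, -4.04603791e+01, -2.37233949e+01,  7.00718304e-02,
        3.46844341e-02, -1.43400666e-04]), 'position': array([ 237.39124056, -523.3036455 ,  301.84095881]), 'tool_rot': array([ 9.77424709e-01,  2.11282303e-01, -7.35952922e-05, -8.49683145e-04]), 'force': array([-0.03293982,  0.25392885, -0.29806521]), 'moment': array([ 0.04533072, -0.00151012,  0.02771503]), 'grip_force': 0.0, 'width': 93.9096418600445} 78.39999999999999
{'camera_matrix': array([[577.35515752,   0.        , 310.54185218],
       [  0.        , 577.35515752, 237.68211505],
       [  0.        ,   0.        ,   1.        ]]), 'k1': -0.07573203718382425, 'rvec': array([ 2.12373747, -2.15345583,  0.13488069]), 'tvec': array([ -78.75386322,  466.54791593, 1575.76885006])}
{'camera_matrix': array([[618.62759807,   0.        , 330.69333494],
       [  0.        , 618.62759807, 242.9588808 ],
       [  0.        ,   0.        ,   1.        ]]), 'k1': -0.11065335226469007, 'rvec': array([ 0.65804443, -2.5540109 ,  1.24621707]), 'tvec': array([ 343.22034714,  268.88235722, 1422.01524726])}
```

View pics/top0.png

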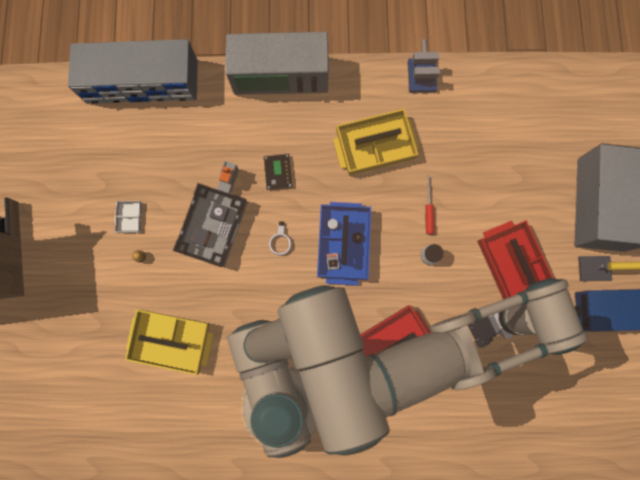

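View pics/side0.png

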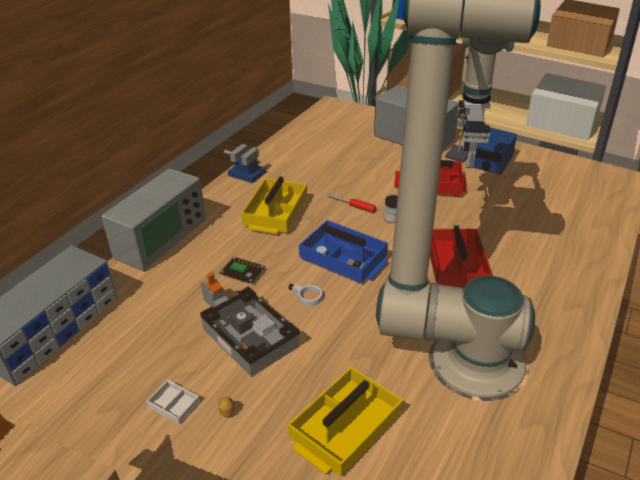

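The top view shows the blue tray with parts at about (345,243). The grey tray is at (210,225), with its orange lock at (228,172) at the upper right end. I'll enlarge both.

Run:
```python
import cv2,numpy as np
a=cv2.imread("pics/top0.png")
f=lambda x,y,w,h,k:cv2.resize(a[y:y+h,x:x+w],None,fx=k,fy=k,interpolation=cv2.INTER_CUBIC)
cv2.imwrite("pics/c1.png",np.hstack([f(165,155,95,120,4.2*1)[:500],f(305,195,80,100,5)]))
print(f(165,155,95,120,4.2).shape)
b=cv2.imread("pics/side0.png")
a=b
cv2.imwrite("pics/c2.png",np.hstack([f(190,265,120,110,3.6),f(290,215,105,66,3.6*110/66/1.6)[:396] if 0 else cv2.resize(f(295,215,100,99,4),(400,396))]))
```

```text
(504, 399, 3)
```

View pics/c1.png

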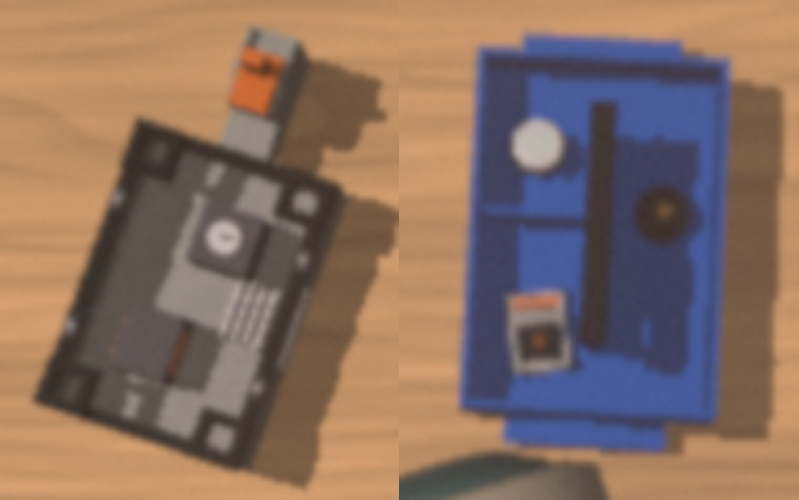

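View pics/c2.png

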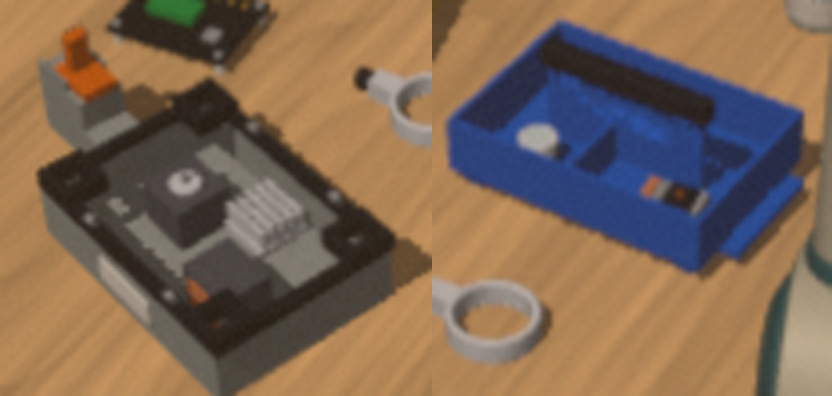

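Crop readings:
- **Grey tray, top view (left crop):** frame corners at (140,118), (343,188), (243,470) and (36,402). Sockets at (158,152), (304,203), (218,437) and (75,385).
- **Blue tray, top view:** rim corners at (478,47), (730,60), (716,422) and (462,410). The bar runs from (603,102) to (594,348).

The side crop shows the same corners.

```bash
cat > h.py <<'E'
import numpy as np,cv2
from plant import arm
from scipy.optimize import least_squares
M={n:arm.camera_model(n) for n in("top","side")}
def proj(n,P):
    m=M[n]
    return cv2.projectPoints(np.float64(P).reshape(-1,1,3),m["rvec"],m["tvec"],m["camera_matrix"],np.array([m["k1"],0,0,0,0]))[0][:,0]
def tr(p,L):
    c,s=np.cos(p[2]),np.sin(p[2]);L=np.float64(L)
    return np.c_[p[0]+c*L[:,0]-s*L[:,1],p[1]+s*L[:,0]+c*L[:,1],L[:,2]]
def fit(obs,x0):
    f=lambda p:np.concatenate([(proj(n,tr(p,L))-np.float64(px)).ravel() for n,L,px in obs])
    r=least_squares(f,x0,loss="soft_l1");return r.x,f(r.x).reshape(-1,2).round(1)
E
python3 - <<'E'
from h import *
g=lambda o,k,x0,L:[((x-x0)/k+o[0],y/k+o[1]) for x,y in L]
T1=lambda L:g((165,155),4.2,0,L);T2=lambda L:g((305,195),5,399,L)
S1=lambda L:g((190,265),3.6,0,L);S2=lambda L:g((295,215),4,432,L)
# local order: +x+y, +x-y, -x-y, -x+y
R=lambda a,b,z:[(a,b,z),(a,-b,z),(-a,-b,z),(-a,b,z)]
gs=("top",R(84,54,60),T1([(158,152),(304,203),(218,437),(75,385)]))
gc=("top",R(100,70,60),T1([(140,118),(343,188),(243,470),(36,402)]))
ss=("side",R(100,70,60),S1([(40,172),(212,80),(392,243),(222,347)]))
for o in([gs],[gc],[ss],[gc,gs,ss]):
    p,r=fit(o,[550,200,-.3]);print(p.round(3),r.tolist())
bc=("top",R(100,70,55)+[(66,0,93),(-66,0,93)],T2([(478,47),(730,60),(716,422),(462,410),(603,102),(594,348)]))
bs=("side",[R(100,70,55)[i] for i in(0,1,2)],S2([(450,118),(560,22),(803,113)]))
for o in([bc],[bs],[bc,bs]):
    p,r=fit(o,[550,-100,0]);print(p.round(3),r.tolist())
lk=("top",[(154,0,106)],[(0,0)])
print(proj("top",tr([*fit([gc,gs,ss],[550,200,-.3])[0]],[(154,0,106)])))
E
```

```text
[ 5.01541e+02  1.92373e+02 -3.48000e-01] [[-0.3, -0.6], [1.1, -0.5], [0.4, 0.8], [-2.0, 0.3]]
[ 5.01716e+02  1.90832e+02 -3.37000e-01] [[0.8, 0.4], [-0.5, -0.9], [-1.1, 0.1], [0.7, 0.2]]
[496.147 202.628   5.94 ] [[-0.0, 0.5], [0.2, 0.0], [1.0, -1.5], [-1.6, 0.3]]
[ 5.01296e+02  1.93769e+02 -3.38000e-01] [[-0.2, 0.6], [-1.6, -0.7], [-2.2, 0.3], [-0.4, 0.3], [-1.1, -0.5], [0.4, -0.7], [0.3, 0.8], [-2.3, 0.7], [0.5, -2.3], [0.3, -2.7], [1.1, -4.9], [-0.9, -3.3]]
[ 4.49684e+02 -1.78463e+02 -6.20000e-02] [[-0.1, 0.4], [0.0, 0.1], [0.3, -0.1], [-0.4, -0.1], [0.2, 0.1], [-0.0, -0.3]]
[ 4.45908e+02 -1.68443e+02 -7.70000e-02] [[-1.0, 0.6], [0.2, -0.8], [0.7, -0.0]]
[ 4.49461e+02 -1.77728e+02 -6.10000e-02] [[-0.4, 0.5], [-0.3, 0.1], [0.0, -0.0], [-0.6, -0.0], [-0.1, 0.2], [-0.3, -0.2], [-0.4, -1.2], [0.0, -2.7], [0.9, -2.7]]
[[225.4044063 169.1693742]]
```

Run:
```python
from h import *
P=[(0,0,0),(237.4,-523.3,301.8),(237.4,-523.3,205),(450,-178,0),(501,192,0)]
for n in M: print(n,proj(n,P).round(1).tolist())
a=cv2.imread("pics/side0.png");b=cv2.imread("pics/top0.png")
def mk(i,P,n):
    i=cv2.resize(i,None,fx=4,fy=4,interpolation=cv2.INTER_CUBIC)
    for p in proj(n,P): cv2.drawMarker(i,tuple(int(v) for v in (p+.5)*4),(0,255,0),0,12,1)
    return i
R=lambda a,b,z:[(a,b,z),(a,-b,z),(-a,-b,z),(-a,b,z)]
P+=list(tr([501.6,191.5,-.342],R(100,70,60)+R(84,54,60)+R(100,70,0)+[(154,0,106),(180,17,67),(180,-17,67)]))+list(tr([449.7,-178.4,-.062],R(100,70,55)+R(100,70,12)+[(66,0,93),(-66,0,93),(116,45,18),(116,-45,18)]))
A=mk(a,P,"side");B=mk(b,P,"top")
cv2.imwrite("pics/m.png",np.vstack([np.hstack([A[1060:1500,760:1240],A[860:1300,1180:1500]]),np.hstack([A[350:510,1780:2180],A[1260:1420,1700:2100]])])[:600])
```

```text
top [[281.9, 407.5], [501.8, 316.9], [489.6, 317.2], [343.5, 244.2], [213.9, 228.5]]
side [[478.5, 358.7], [471.5, 126.4], [467.2, 156.9], [343.7, 257.4], [252.6, 336.3]]
```

View pics/m.png

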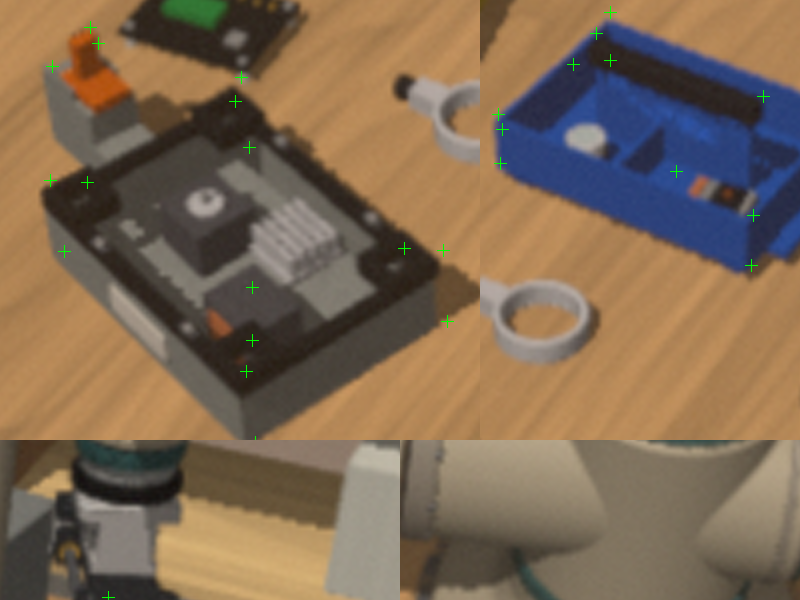

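The side projection sits about 3 px off from the top-view fit, so the two cameras disagree. I'll hover over the blue tray and use the gripper to see which one is right.

```bash
cat >> h.py <<'E'
from scipy.spatial.transform import Rotation as Ro
def yaw():
    x=Ro.from_quat(arm.state()["tool_rot"]).as_matrix()[:,0];return np.arctan2(x[1],x[0])
def go(x,y,z,ps):
    s=arm.state();R=Ro.from_quat(s["tool_rot"]).as_matrix()
    print("delta cm",(R.T@(np.float64([x,y,z])-s["position"])/10).round(3),"turn",round(yaw()-ps,4))
def wd(dx,dy,ps=None):
    "world vector of tray-frame shift"
E
python3 -c "
from h import *
print(yaw());go(449.7,-178.4,240,-.062)"
```

```text
0.4257928836400817
delta cm [ 33.581 -22.634   6.235] turn 0.4878
```

move_arm --targets '[{"fingers": 9.4, "delta_pos": [4.2, -2.83, 0], "turn": 0.061}, {"fingers": 9.4, "delta_pos": [8.4, -5.66, 0], "turn": 0.122}, {"fingers": 8, "delta_pos": [12.6, -8.49, 0], "turn": 0.183}, {"fingers": 7, "delta_pos": [16.8, -11.3, 0], "turn": 0.244}, {"fingers": 6, "delta_pos": [21, -14.1, 1], "turn": 0.305}, {"fingers": 5, "delta_pos": [25.2, -17, 2], "turn": 0.366}, {"fingers": 5, "delta_pos": [29.4, -19.8, 4], "turn": 0.427}, {"fingers": 5, "delta_pos": [33.58, -22.63, 6.2], "turn": 0.488}]'

```text
time: 1.1
position: [450.5, -177.4, 240.2]
tool_rot: [0.999, -0.032, 0.0, 0.0]
force: [0.8, 0.1, 0.4]
width: 50.1
grip_force: 0.0
```

move_arm --targets '[{"fingers": 5, "delta_pos": [0, 0, 0], "turn": 0}, {"fingers": 5, "delta_pos": [0, 0, 0], "turn": 0}]'

```text
time: 1.35
position: [449.8, -179.1, 240.6]
tool_rot: [1.0, -0.03, -0.0, 0.0]
force: [0.2, -0.5, -1.1]
width: 50.2
grip_force: 0.0
```

Run:
```python
from h import *
s=arm.state();p=s["position"];print(s["time"],p,yaw(),s["force"],s["width"]);go(449.7,-178.4,162.4,-.062)
R=Ro.from_quat(s["tool_rot"]).as_matrix();w=s["width"]/2
P=[p+R@np.array(v) for v in((0,w,97),(0,-w,97),(0,w,60),(0,-w,60))]
I=[]
for n in("side","top"):
    i=arm.camera(n)[:,:,::-1];q=proj(n,P);print(n,q.round(1).tolist())
    c=q.mean(0).astype(int);i=cv2.resize(i,None,fx=5,fy=5,interpolation=cv2.INTER_CUBIC)
    for u in q: cv2.drawMarker(i,tuple(int(v) for v in (u+.5)*5),(0,255,0),0,10,1)
    I.append(i[c[1]*5-250:c[1]*5+250,c[0]*5-200:c[0]*5+200])
cv2.imwrite("pics/hov.png",np.hstack(I))
```

```text
1.35 [ 449.80333691 -179.12049063  240.64953283] -0.06097940908980453 [ 0.19091482 -0.47420967 -1.13665544] 50.158342160431005
delta cm [-0.011 -0.076  7.825] turn 0.001
side [[349.4, 210.4], [339.4, 219.7], [349.5, 198.8], [339.5, 208.1]]
top [[355.8, 237.4], [336.4, 236.6], [356.6, 235.3], [336.8, 234.4]]
```

View pics/hov.png

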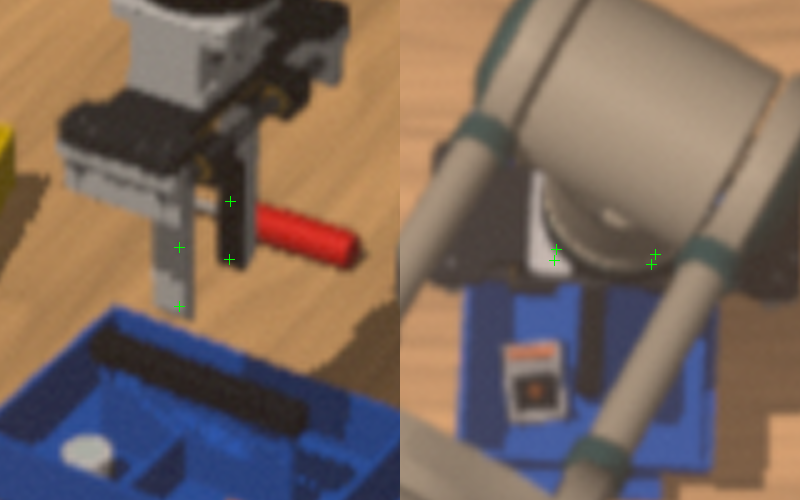

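The top camera's markers sit on the fingers. The side camera's markers are about 1.5 px too high, so I trust the top view. I'll descend and grip the bar.

move_arm --targets '[{"fingers": 5, "delta_pos": [0, -0.08, 3], "turn": 0}, {"fingers": 5, "delta_pos": [0, -0.08, 6], "turn": 0}, {"fingers": 5, "delta_pos": [0, -0.08, 7.8], "turn": 0}, {"fingers": 5, "delta_pos": [0, -0.08, 7.8], "turn": 0}, {"fingers": 5, "delta_pos": [0, -0.08, 7.8], "turn": 0}]' --grip_force 20

```text
time: 2.08
position: [450.2, -179.2, 163.6]
tool_rot: [0.999, -0.032, 0.001, 0.001]
force: [-0.5, -0.3, -0.2]
width: 50.2
grip_force: 0.0
```

move_arm --targets '[{"fingers": 3, "delta_pos": [0, 0, 0], "turn": 0}, {"fingers": 1.8, "delta_pos": [0, 0, 0], "turn": 0}, {"fingers": 1, "delta_pos": [0, 0, 0], "turn": 0}, {"fingers": 1, "delta_pos": [0, 0, 0], "turn": 0}, {"fingers": 1, "delta_pos": [0, 0, 0], "turn": 0}]' --grip_force 45

```text
time: 2.7
position: [450.0, -177.3, 162.8]
tool_rot: [1.0, -0.031, 0.0, -0.001]
force: [0.6, 3.9, 2.5]
width: 13.9
grip_force: 45.0
```

Run:
```python
from h import *
s=arm.state();print({k:s[k].round(2) if hasattr(s[k],'round') else s[k] for k in("time","position","force","moment","width","grip_force")},yaw())
for n in("side","top"): cv2.imwrite(f"pics/g_{n}.png",arm.camera(n)[:,:,::-1])
```

```text
{'time': 2.7, 'position': array([ 449.96, -177.29,  162.84]), 'force': array([0.57, 3.89, 2.55]), 'moment': array([ 0.8 , -0.13, -0.06]), 'width': 13.869903166548262, 'grip_force': 45.002365708351135} -0.06288883681434401
```

move_arm --targets '[{"fingers": 1, "delta_pos": [0, 0, -0.5], "turn": 0}, {"fingers": 1, "delta_pos": [0, 0, -1.5], "turn": 0}, {"fingers": 1, "delta_pos": [0, 0, -3], "turn": 0}, {"fingers": 1, "delta_pos": [0, 0, -5], "turn": 0}, {"fingers": 1, "delta_pos": [0, 0, -7], "turn": 0}, {"fingers": 1, "delta_pos": [0, 0, -9], "turn": 0}, {"fingers": 1, "delta_pos": [0, 0, -11], "turn": 0}, {"fingers": 1, "delta_pos": [0, 0, -11.5], "turn": 0}]'

```text
time: 3.8
position: [450.2, -178.7, 278.7]
tool_rot: [1.0, -0.031, 0.001, 0.001]
force: [0.8, 0.4, -8.0]
width: 13.3
grip_force: 45.0
```

Run:
```python
from h import *
s=arm.state();print({k:s[k].round(2) if hasattr(s[k],'round') else s[k] for k in("time","position","force","moment","width","grip_force")},yaw())
go(501.6,192.5,277,-.342)
```

```text
{'time': 3.8, 'position': array([ 450.16, -178.66,  278.73]), 'force': array([ 0.82,  0.41, -8.  ]), 'moment': array([-0.04,  0.03,  0.03]), 'width': 13.283090457264393, 'grip_force': 44.996246695518494} -0.06222949751748669
delta cm [  2.826 -37.364   0.111] turn 0.2798
```

move_arm --targets '[{"fingers": 1, "delta_pos": [0.1, -1, 0], "turn": 0.01}, {"fingers": 1, "delta_pos": [0.2, -3, 0], "turn": 0.03}, {"fingers": 1, "delta_pos": [0.4, -6, 0], "turn": 0.05}, {"fingers": 1, "delta_pos": [0.7, -9, 0], "turn": 0.08}, {"fingers": 1, "delta_pos": [1, -12, 0], "turn": 0.11}, {"fingers": 1, "delta_pos": [1.3, -15, 0], "turn": 0.14}, {"fingers": 1, "delta_pos": [1.6, -18, 0], "turn": 0.17}, {"fingers": 1, "delta_pos": [1.7, -20, 0], "turn": 0.19}]'

```text
time: 4.8
position: [478.5, 22.5, 276.3]
tool_rot: [0.992, -0.126, -0.001, -0.0]
force: [0.1, -0.3, -7.6]
width: 13.5
grip_force: 45.0
```

```bash
python3 -c "
from h import *
go(501.6,192.5,277,-.342)"
```

```text
delta cm [ -2.    -17.04   -0.061] turn 0.09
```

move_arm --targets '[{"fingers": 1, "delta_pos": [-0.2, -1.5, 0], "turn": 0.01}, {"fingers": 1, "delta_pos": [-0.5, -4, 0], "turn": 0.03}, {"fingers": 1, "delta_pos": [-0.8, -7, 0], "turn": 0.05}, {"fingers": 1, "delta_pos": [-1.2, -10, 0], "turn": 0.07}, {"fingers": 1, "delta_pos": [-1.6, -13, 0], "turn": 0.09}, {"fingers": 1, "delta_pos": [-1.9, -15.5, 0], "turn": 0.09}, {"fingers": 1, "delta_pos": [-2.0, -16.8, 0], "turn": 0.09}, {"fingers": 1, "delta_pos": [-2.0, -16.8, 0], "turn": 0.09}]'

```text
time: 5.8
position: [501.4, 188.6, 276.8]
tool_rot: [0.986, -0.17, -0.001, 0.001]
force: [0.4, -0.8, -7.1]
width: 13.3
grip_force: 45.0
```

move_arm --targets '[{"fingers": 1, "delta_pos": [0, 0, 0.8], "turn": 0}, {"fingers": 1, "delta_pos": [0, 0, 1.8], "turn": 0}, {"fingers": 1, "delta_pos": [0, 0, 2.3], "turn": 0}, {"fingers": 1, "delta_pos": [0, 0, 2.5], "turn": 0}, {"fingers": 1, "delta_pos": [0, 0, 2.5], "turn": 0}]'

```text
time: 6.42
position: [501.9, 188.0, 252.6]
tool_rot: [0.985, -0.17, 0.0, 0.0]
force: [0.1, -0.0, -7.9]
width: 13.6
grip_force: 45.0
```

Run:
```python
from h import *
s=arm.state();print({k:s[k].round(2) if hasattr(s[k],'round') else s[k] for k in("time","position","force","moment","width","grip_force")},yaw())
go(501.6,192.5,277,-.342)
I=[]
p=s["position"];b=[p[0],p[1],yaw()];h=p[2]-162.8
R=lambda a,b,z:[(a,b,z),(a,-b,z),(-a,-b,z),(-a,b,z)]
P=list(tr(b,R(100,70,55+h)+R(84,54,h)))+list(tr([501.6,192.5,-.342],R(84,54,60)+R(100,70,60)))
for n in("side","top"):
    i=arm.camera(n)[:,:,::-1];cv2.imwrite(f"pics/over_{n}.png",i);q=proj(n,P)
    k=4;i=cv2.resize(i,None,fx=k,fy=k,interpolation=cv2.INTER_CUBIC)
    for j,u in enumerate(q): cv2.drawMarker(i,tuple(int(v) for v in (u+.5)*k),(0,255,0) if j<8 else (255,255,0),0,10,1)
    c=q.mean(0).astype(int)+[0,-5];I.append(i[max(0,c[1]*k-290):c[1]*k+290,c[0]*k-200:c[0]*k+200])
cv2.imwrite("pics/over.png",np.hstack(I))
```

```text
{'time': 6.425, 'position': array([501.91, 187.98, 252.59]), 'force': array([ 0.05, -0.04, -7.94]), 'moment': array([0.04, 0.04, 0.  ]), 'width': 13.59987362898166, 'grip_force': 44.996225237846375} -0.34248398837953287
delta cm [-0.181 -0.415 -2.441] turn -0.0005
```

View pics/over.png

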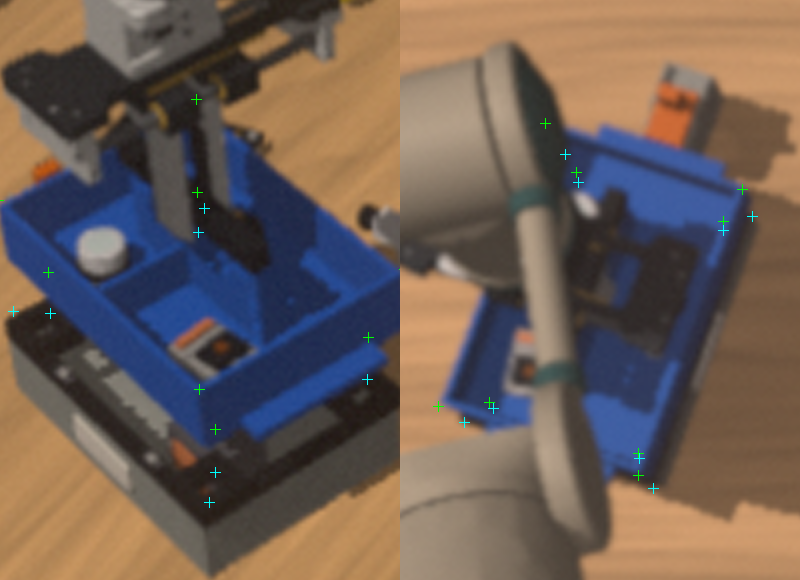

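The side view shows the blue tray's rim left corner at (2,203), and the grey frame's near corner at about (209,522), lower than its marker. I'll refine the poses with sub-pixel edge fits in both cameras, calibrated against the held tray's known position.

```bash
cat > e.py <<'E'
from h import *
from scipy.ndimage import map_coordinates, gaussian_filter
def efit(file,n,segs,p0,w=5,it=4,ch=None):
    im=cv2.imread(file).astype(float); p=np.array(p0,float)
    g=[gaussian_filter(im[:,:,c],.6) for c in range(3)]
    for k in range(it):
        ww=w if k<2 else 2.5; A=[];
        for a,b in segs:
            t=np.linspace(.06,.94,40)[:,None]; L=np.float64(a)*(1-t)+np.float64(b)*t
            q=proj(n,tr(p,L)); d=q[-1]-q[0]; nn=np.array([-d[1],d[0]])/np.hypot(*d)
            o=np.arange(-ww,ww+.01,.1)
            X=q[:,None]+o[None,:,None]*nn
            pr=sum(np.abs(np.gradient(map_coordinates(c,[X[...,1],X[...,0]],order=1),axis=1)) for c in g)
            pr=gaussian_filter(pr,(0,3)); e=o[pr.argmax(1)]
            m=np.abs(e-np.median(e))<1.2
            A.append((L[m],nn,(q+e[:,None]*nn)[m]))
        f=lambda p:np.concatenate([(proj(n,tr(p,L))-Q)@nn for L,nn,Q in A])
        p=least_squares(f,p,loss="soft_l1",f_scale=.3).x
    print(file,p.round(4),"rms",[round(float(np.mean((proj(n,tr(p,L))-Q)@nn)),2) for L,nn,Q in A],[len(L) for L,_,_ in A]); return p
def rect(a,b,z,which="EWNS"):
    d=dict(E=((a,b,z),(a,-b,z)),W=((-a,b,z),(-a,-b,z)),N=((a,b,z),(-a,b,z)),S=((a,-b,z),(-a,-b,z)))
    return [d[c] for c in which]
E
python3 - <<'E'
from e import *
g=[501.6,192,-.342]
efit("pics/top0.png","top",rect(100,70,60),g)
efit("pics/top0.png","top",rect(100,70,60,"EWN"),g)
efit("pics/side0.png","side",rect(100,70,60),[496.5,202.6,-.343],4)
print("blue on bench ~(450,-177.2,-.062)")
b=[449.7,-178.4,-.062]
efit("pics/top0.png","top",rect(100,70,55),b)
efit("pics/side0.png","side",rect(100,70,55,"NESW"),[446,-168.4,-.062],4)
print("blue held 501.9,188,-.3425")
h=89.75
efit("pics/over_top.png","top",rect(100,70,55+h,"ESW"),[501.9,188,-.3425])
efit("pics/over_side.png","side",rect(100,70,55+h,"NWE"),[501.9,188,-.3425])
E
```

```text
pics/top0.png [ 5.039033e+02  1.969681e+02 -3.413000e-01] rms [0.15, -0.12, 0.76, -2.33] [40, 40, 38, 32]
pics/top0.png [ 5.031252e+02  1.947798e+02 -3.386000e-01] rms [0.14, -0.11, -0.05] [40, 40, 36]
pics/side0.png [ 4.931900e+02  2.092132e+02 -3.329000e-01] rms [1.23, -0.19, -0.54, 2.03] [23, 40, 39, 36]
blue on bench ~(450,-177.2,-.062)
pics/top0.png [ 4.584293e+02 -1.776048e+02 -6.990000e-02] rms [0.82, -2.29, -0.05, 0.05] [28, 25, 40, 40]
pics/side0.png [ 4.481353e+02 -1.722740e+02 -7.850000e-02] rms [0.92, -0.2, -0.5, 0.13] [35, 40, 40, 29]
blue held 501.9,188,-.3425
pics/over_top.png [ 5.121895e+02  1.835186e+02 -3.391000e-01] rms [0.4, 0.0, -1.16] [28, 40, 21]
pics/over_side.png [ 5.055677e+02  1.822019e+02 -3.150000e-01] rms [0.01, 0.12, -0.71] [24, 25, 11]
```

Run:
```python
from h import *
R=lambda a,b,z:[(a,b,z),(a,-b,z),(-a,-b,z),(-a,b,z)]
P=tr([501.9,192.8,-.341],R(100,70,60)+R(84,54,60)+R(101,71,60))
def crop(f,n,x,y,w,h,k):
    i=cv2.imread(f);i=cv2.resize(i,None,fx=k,fy=k,interpolation=cv2.INTER_CUBIC)
    i=cv2.convertScaleAbs(i,alpha=1.5,beta=25)
    for u in proj(n,P): cv2.circle(i,tuple(int(v) for v in (u+.5)*k),2,(0,255,0),-1)
    return i[y*k:(y+h)*k,x*k:(x+w)*k]
a=crop("pics/top0.png","top",170,180,78,88,6)[:528]
b=crop("pics/side0.png","side",197,285,110,88,3)
c=crop("pics/over_side.png","side",190,255,110,88,3)
cv2.imwrite("pics/z.png",np.hstack([a,np.vstack([b,c])]))
```

```text
(no output)
```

View pics/z.png

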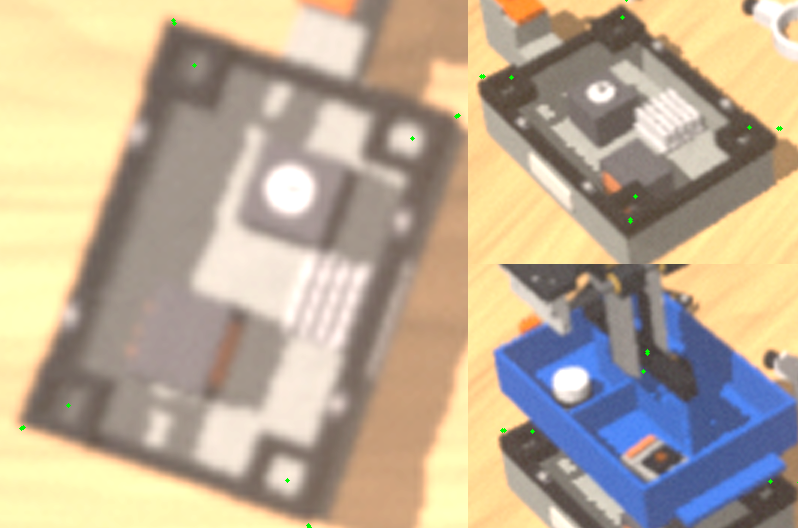

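Sockets in the enlarged crop are at (195,68), (405,139), (287,476) and (73,403). Their mean matches the overlay within 0.3 px, so the frame centre is about (502.5, 193.5) with yaw about -0.338. I'll move over it and feel down.

```bash
python3 -c "
from h import *
go(502.7,193.8,228,-.338)
print(arm.state()['position'],arm.state()['position'])"
```

```text
delta cm [-0.134 -0.554  2.493] turn -0.0043
[502.08314952 188.12870563 252.93248166] [502.08314952 188.12870563 252.93248166]
```

move_arm --targets '[{"fingers": 1, "delta_pos": [-0.1, -0.3, 0.6], "turn": -0.004}, {"fingers": 1, "delta_pos": [-0.13, -0.55, 1.2], "turn": -0.004}, {"fingers": 1, "delta_pos": [-0.13, -0.55, 1.8], "turn": -0.004}, {"fingers": 1, "delta_pos": [-0.13, -0.55, 2.3], "turn": -0.004}, {"fingers": 1, "delta_pos": [-0.13, -0.55, 2.4], "turn": -0.004}, {"fingers": 1, "delta_pos": [-0.13, -0.55, 2.4], "turn": -0.004}]'

```text
time: 7.28
position: [502.5, 193.7, 228.6]
tool_rot: [0.986, -0.168, 0.0, 0.0]
force: [0.4, 0.0, -7.1]
width: 13.2
grip_force: 45.0
```

move_arm --targets '[{"fingers": 1, "delta_pos": [0, 0, 0.2], "turn": 0}, {"fingers": 1, "delta_pos": [0, 0, 0.4], "turn": 0}, {"fingers": 1, "delta_pos": [0, 0, 0.4], "turn": 0}]'

```text
time: 7.65
position: [502.3, 193.7, 224.5]
tool_rot: [0.986, -0.168, -0.0, 0.0]
force: [-0.0, -0.6, -7.7]
width: 13.8
grip_force: 45.0
```

move_arm --targets '[{"fingers": 1, "delta_pos": [0, 0, 0.1], "turn": 0}, {"fingers": 1, "delta_pos": [0, 0, 0.2], "turn": 0}, {"fingers": 1, "delta_pos": [0, 0, 0.2], "turn": 0}]'

```text
time: 8.02
position: [502.5, 193.7, 222.9]
tool_rot: [0.986, -0.168, 0.0, -0.0]
force: [-1.1, -1.1, -5.2]
width: 13.5
grip_force: 45.0
```

move_arm --targets '[{"fingers": 1, "delta_pos": [0, 0, 0.05], "turn": 0}, {"fingers": 1, "delta_pos": [0, 0, 0.1], "turn": 0}, {"fingers": 1, "delta_pos": [0, 0, 0.1], "turn": 0}, {"fingers": 1, "delta_pos": [0, 0, 0.1], "turn": 0}]'

```text
time: 8.52
position: [502.5, 193.7, 222.7]
tool_rot: [0.986, -0.168, 0.0, -0.0]
force: [-3.5, -2.3, 6.2]
width: 13.4
grip_force: 45.0
```

```bash
cat >> h.py <<'E'
def st():
    s=arm.state();p=s["position"];print(round(s["time"],2),p.round(2),round(yaw(),4),"F",s["force"].round(1),"M",s["moment"].round(2),"tray-frame rel(502.6,193.7):",(Ro.from_euler("z",.338).as_matrix()@(p-[502.6,193.7,0]))[:2].round(2))
E
python3 -c "
from h import *
st()"
```

```text
8.53 [502.55 193.73 222.68] -0.3382 F [-3.5 -2.3  6.2] M [-0.19  0.67 -0.01] tray-frame rel(502.6,193.7): [-0.06  0.01]
```

Contact is at TCP z = 222.7, and the vertical stiffness is about 11 N/mm. I'll ease the press and search in rings of small steps.

move_arm --targets '[{"fingers": 1, "delta_pos": [0, 0, -0.04], "turn": 0}, {"fingers": 1, "delta_pos": [0.05, 0, -0.04], "turn": 0}, {"fingers": 1, "delta_pos": [0.1, 0, -0.04], "turn": 0}, {"fingers": 1, "delta_pos": [0.1, 0.05, -0.04], "turn": 0}, {"fingers": 1, "delta_pos": [0.1, 0.1, -0.04], "turn": 0}, {"fingers": 1, "delta_pos": [0.05, 0.1, -0.04], "turn": 0}, {"fingers": 1, "delta_pos": [0, 0.1, -0.04], "turn": 0}]'

```text
time: 9.4
position: [502.5, 193.4, 222.7]
tool_rot: [0.986, -0.168, 0.001, -0.001]
force: [-2.2, 0.1, 3.9]
width: 13.7
grip_force: 45.0
```

```bash
python3 -c "
from h import *
st()"
```

```text
9.4 [502.52 193.44 222.71] -0.3383 F [-2.2  0.1  3.9] M [0.18 0.51 0.  ] tray-frame rel(502.6,193.7): [ 0.01 -0.27]
```

move_arm --targets '[{"fingers": 1, "delta_pos": [0, 0, -0.05], "turn": 0}, {"fingers": 1, "delta_pos": [-0.05, 0, -0.05], "turn": 0}, {"fingers": 1, "delta_pos": [-0.1, 0, -0.05], "turn": 0}, {"fingers": 1, "delta_pos": [-0.1, -0.05, -0.05], "turn": 0}, {"fingers": 1, "delta_pos": [-0.1, -0.1, -0.05], "turn": 0}]'

```text
time: 10.02
position: [502.2, 193.8, 222.7]
tool_rot: [0.986, -0.168, 0.001, 0.0]
force: [0.9, -0.8, 2.2]
width: 13.5
grip_force: 45.0
```

```bash
python3 -c "
from h import *
st()"
```

```text
10.03 [502.21 193.78 222.71] -0.338 F [ 0.9 -0.8  2.2] M [-0.05 -0.23  0.02] tray-frame rel(502.6,193.7): [-0.39 -0.05]
```

move_arm --targets '[{"fingers": 1, "delta_pos": [0, 0, -0.05], "turn": 0}, {"fingers": 1, "delta_pos": [0, -0.05, -0.05], "turn": 0}, {"fingers": 1, "delta_pos": [0, -0.1, -0.05], "turn": 0}, {"fingers": 1, "delta_pos": [0.05, -0.1, -0.05], "turn": 0}, {"fingers": 1, "delta_pos": [0.1, -0.1, -0.05], "turn": 0}, {"fingers": 1, "delta_pos": [0.15, -0.1, -0.05], "turn": 0}, {"fingers": 1, "delta_pos": [0.2, -0.1, -0.05], "turn": 0}, {"fingers": 1, "delta_pos": [0.2, -0.1, -0.05], "turn": 0}]'

```text
time: 11.02
position: [502.5, 194.4, 222.7]
tool_rot: [0.986, -0.168, -0.001, 0.0]
force: [-3.0, -2.3, 1.0]
width: 13.0
grip_force: 45.0
```

```bash
python3 -c "
from h import *
st()"
```

```text
11.03 [502.51 194.35 222.74] -0.3382 F [-3.  -2.3  1. ] M [-0.29  0.5   0.05] tray-frame rel(502.6,193.7): [-0.3   0.59]
```

move_arm --targets '[{"fingers": 1, "delta_pos": [0, 0, 0], "turn": 0}, {"fingers": 1, "delta_pos": [0, 0, 0], "turn": 0}, {"fingers": 1, "delta_pos": [0, 0, 0], "turn": 0}, {"fingers": 1, "delta_pos": [0, 0, 0], "turn": 0}]'

```text
time: 11.52
position: [502.6, 194.3, 222.8]
tool_rot: [0.986, -0.168, -0.001, 0.0]
force: [-4.2, -2.6, 1.6]
width: 13.3
grip_force: 45.0
```

```bash
python3 -c "
from h import *
st()"
```

```text
11.53 [502.58 194.32 222.77] -0.3382 F [-4.2 -2.6  1.6] M [-0.3   0.78 -0.04] tray-frame rel(502.6,193.7): [-0.23  0.58]
```

move_arm --targets '[{"fingers": 1, "delta_pos": [0, 0, -0.05], "turn": 0}, {"fingers": 1, "delta_pos": [0, 0, -0.05], "turn": 0}, {"fingers": 1, "delta_pos": [0, 0, -0.05], "turn": 0}]'

```text
time: 11.9
position: [504.0, 194.7, 222.9]
tool_rot: [0.986, -0.168, -0.0, -0.0]
force: [0.5, 0.0, -8.3]
width: 13.4
grip_force: 45.0
```

```bash
python3 -c "
from h import *
st()"
```

```text
11.9 [503.99 194.69 222.93] -0.3383 F [ 0.5  0.  -8.3] M [ 0.12  0.01 -0.01] tray-frame rel(502.6,193.7): [0.99 1.4 ]
```

move_arm --targets '[{"fingers": 1, "delta_pos": [0, 0, 0.03], "turn": 0}, {"fingers": 1, "delta_pos": [-0.04, 0, 0.03], "turn": 0}, {"fingers": 1, "delta_pos": [-0.08, 0, 0.03], "turn": 0}, {"fingers": 1, "delta_pos": [-0.12, 0, 0.03], "turn": 0}, {"fingers": 1, "delta_pos": [-0.16, 0, 0.03], "turn": 0}, {"fingers": 1, "delta_pos": [-0.2, 0, 0.03], "turn": 0}, {"fingers": 1, "delta_pos": [-0.24, 0, 0.03], "turn": 0}]'

```text
time: 12.78
position: [501.4, 195.2, 223.2]
tool_rot: [0.986, -0.168, 0.0, 0.0]
force: [0.0, -0.1, -6.9]
width: 13.7
grip_force: 45.0
```

```bash
python3 -c "
from h import *
st()"
```

```text
12.78 [501.45 195.17 223.24] -0.3382 F [ 0.  -0.1 -6.9] M [0.1  0.   0.01] tray-frame rel(502.6,193.7): [-1.57  1.  ]
```

move_arm --targets '[{"fingers": 1, "delta_pos": [0, 0, 0.05], "turn": 0}, {"fingers": 1, "delta_pos": [0, 0.04, 0.06], "turn": 0}, {"fingers": 1, "delta_pos": [0, 0.08, 0.06], "turn": 0}, {"fingers": 1, "delta_pos": [0, 0.12, 0.06], "turn": 0}, {"fingers": 1, "delta_pos": [0, 0.16, 0.06], "turn": 0}, {"fingers": 1, "delta_pos": [0, 0.2, 0.06], "turn": 0}, {"fingers": 1, "delta_pos": [0, 0.24, 0.06], "turn": 0}]'

```text
time: 13.65
position: [500.9, 193.0, 222.8]
tool_rot: [0.986, -0.168, 0.0, -0.0]
force: [0.0, 1.6, -5.1]
width: 13.6
grip_force: 45.0
```

```bash
python3 -c "
from h import *
st()"
```

```text
13.65 [500.95 192.99 222.82] -0.3382 F [ 0.   1.6 -5.1] M [ 0.42 -0.11 -0.  ] tray-frame rel(502.6,193.7): [-1.32 -1.21]
```

move_arm --targets '[{"fingers": 1, "delta_pos": [0.04, 0, 0.01], "turn": 0}, {"fingers": 1, "delta_pos": [0.08, 0, 0.01], "turn": 0}, {"fingers": 1, "delta_pos": [0.12, 0, 0.01], "turn": 0}, {"fingers": 1, "delta_pos": [0.16, 0, 0.01], "turn": 0}, {"fingers": 1, "delta_pos": [0.2, 0, 0.01], "turn": 0}, {"fingers": 1, "delta_pos": [0.24, 0, 0.01], "turn": 0}, {"fingers": 1, "delta_pos": [0.28, 0, 0.01], "turn": 0}]'

```text
time: 14.52
position: [502.8, 192.0, 222.8]
tool_rot: [0.986, -0.168, -0.001, 0.0]
force: [-4.8, 1.9, 2.2]
width: 13.4
grip_force: 45.0
```

```bash
python3 -c "
from h import *
st()"
```

```text
14.53 [502.8  191.99 222.78] -0.3382 F [-4.8  1.9  2.2] M [0.6  0.87 0.03] tray-frame rel(502.6,193.7): [ 0.75 -1.55]
```

move_arm --targets '[{"fingers": 1, "delta_pos": [0, 0, -0.03], "turn": 0}, {"fingers": 1, "delta_pos": [0, -0.04, -0.03], "turn": 0}, {"fingers": 1, "delta_pos": [0, -0.08, -0.03], "turn": 0}, {"fingers": 1, "delta_pos": [0, -0.12, -0.03], "turn": 0}, {"fingers": 1, "delta_pos": [0, -0.16, -0.03], "turn": 0}, {"fingers": 1, "delta_pos": [0, -0.2, -0.03], "turn": 0}, {"fingers": 1, "delta_pos": [0, -0.24, -0.03], "turn": 0}, {"fingers": 1, "delta_pos": [0, -0.28, -0.03], "turn": 0}]'

```text
time: 15.52
position: [504.8, 194.1, 222.8]
tool_rot: [0.986, -0.168, 0.001, 0.001]
force: [-1.8, -3.2, -0.7]
width: 13.8
grip_force: 45.0
```

```bash
python3 -c "
from h import *
st()"
```

```text
15.53 [504.84 194.1  222.81] -0.338 F [-1.8 -3.2 -0.7] M [-0.56  0.36  0.01] tray-frame rel(502.6,193.7): [1.98 1.12]
```

move_arm --targets '[{"fingers": 1, "delta_pos": [0, -0.05, -0.01], "turn": 0}, {"fingers": 1, "delta_pos": [0, -0.1, -0.01], "turn": 0}, {"fingers": 1, "delta_pos": [-0.05, -0.12, -0.01], "turn": 0}, {"fingers": 1, "delta_pos": [-0.1, -0.12, -0.01], "turn": 0}, {"fingers": 1, "delta_pos": [-0.15, -0.12, -0.01], "turn": 0}, {"fingers": 1, "delta_pos": [-0.2, -0.12, -0.01], "turn": 0}, {"fingers": 1, "delta_pos": [-0.25, -0.12, -0.01], "turn": 0}, {"fingers": 1, "delta_pos": [-0.3, -0.12, -0.01], "turn": 0}]'

```text
time: 16.52
position: [501.3, 196.8, 222.4]
tool_rot: [0.986, -0.168, -0.001, 0.0]
force: [0.6, 0.4, -8.7]
width: 13.6
grip_force: 45.0
```

```bash
python3 -c "
from h import *
st()"
```

```text
16.52 [501.29 196.77 222.39] -0.338 F [ 0.6  0.4 -8.7] M [ 0.   -0.05  0.02] tray-frame rel(502.6,193.7): [-2.25  2.47]
```

Free at z = 222.39, which is below pad level, so the lugs may have dropped in. I'll lower and see.

move_arm --targets '[{"fingers": 1, "delta_pos": [0, 0, 0.04], "turn": 0}, {"fingers": 1, "delta_pos": [0, 0, 0.08], "turn": 0}, {"fingers": 1, "delta_pos": [0, 0, 0.08], "turn": 0}]'

```text
time: 16.9
position: [501.6, 196.7, 222.0]
tool_rot: [0.986, -0.168, -0.0, 0.0]
force: [-0.8, 1.3, -7.6]
width: 13.6
grip_force: 45.0
```

```bash
python3 -c "
from h import *
st()"
```

```text
16.9 [501.63 196.74 221.99] -0.3383 F [-0.8  1.3 -7.6] M [ 0.01  0.06 -0.02] tray-frame rel(502.6,193.7): [-1.93  2.54]
```

In. I'll lower gradually.

move_arm --targets '[{"fingers": 1, "delta_pos": [0, 0, 0.05], "turn": 0}, {"fingers": 1, "delta_pos": [0, 0, 0.1], "turn": 0}, {"fingers": 1, "delta_pos": [0, 0, 0.15], "turn": 0}, {"fingers": 1, "delta_pos": [0, 0, 0.2], "turn": 0}, {"fingers": 1, "delta_pos": [0, 0, 0.2], "turn": 0}]'

```text
time: 17.52
position: [501.8, 196.7, 220.1]
tool_rot: [0.986, -0.168, -0.0, 0.0]
force: [0.0, -0.2, -7.0]
width: 13.9
grip_force: 45.0
```

```bash
python3 -c "
from h import *
st()"
```

```text
17.52 [501.8  196.7  220.08] -0.3383 F [ 0.  -0.2 -7. ] M [ 0.04  0.1  -0.01] tray-frame rel(502.6,193.7): [-1.75  2.57]
```

move_arm --targets '[{"fingers": 1, "delta_pos": [0, 0, 0.1], "turn": 0}, {"fingers": 1, "delta_pos": [0, 0, 0.2], "turn": 0}, {"fingers": 1, "delta_pos": [0, 0, 0.3], "turn": 0}, {"fingers": 1, "delta_pos": [0, 0, 0.4], "turn": 0}, {"fingers": 1, "delta_pos": [0, 0, 0.5], "turn": 0}, {"fingers": 1, "delta_pos": [0, 0, 0.5], "turn": 0}]'

```text
time: 18.27
position: [501.8, 196.7, 215.0]
tool_rot: [0.986, -0.168, -0.0, 0.0]
force: [0.1, 0.4, -6.9]
width: 13.4
grip_force: 45.0
```

move_arm --targets '[{"fingers": 1, "delta_pos": [0, 0, 0.08], "turn": 0}, {"fingers": 1, "delta_pos": [0, 0, 0.16], "turn": 0}, {"fingers": 1, "delta_pos": [0, 0, 0.24], "turn": 0}, {"fingers": 1, "delta_pos": [0, 0, 0.32], "turn": 0}, {"fingers": 1, "delta_pos": [0, 0, 0.36], "turn": 0}, {"fingers": 1, "delta_pos": [0, 0, 0.36], "turn": 0}]'

```text
time: 19.02
position: [501.8, 196.8, 211.5]
tool_rot: [0.986, -0.168, -0.0, 0.0]
force: [0.2, -0.6, -8.6]
width: 13.6
grip_force: 45.0
```

move_arm --targets '[{"fingers": 1, "delta_pos": [0, 0, 0.05], "turn": 0}, {"fingers": 1, "delta_pos": [0, 0, 0.1], "turn": 0}, {"fingers": 1, "delta_pos": [0, 0, 0.1], "turn": 0}]'

```text
time: 19.4
position: [501.9, 196.7, 210.8]
tool_rot: [0.986, -0.168, 0.0, 0.0]
force: [-1.4, -0.7, -5.2]
width: 13.5
grip_force: 45.0
```

```bash
python3 -c "
from h import *
st()"
```

```text
19.4 [501.87 196.71 210.82] -0.3383 F [-1.4 -0.7 -5.2] M [ 0.02  0.09 -0.02] tray-frame rel(502.6,193.7): [-1.69  2.59]
```

Home contact is at 210.8, as expected. I'll take the weight off, release and rise.

move_arm --targets '[{"fingers": 1, "delta_pos": [0, 0, 0.03], "turn": 0}, {"fingers": 1, "delta_pos": [0, 0, 0.03], "turn": 0}, {"fingers": 2, "delta_pos": [0, 0, 0.03], "turn": 0}, {"fingers": 4, "delta_pos": [0, 0, 0.03], "turn": 0}, {"fingers": 5, "delta_pos": [0, 0, 0.03], "turn": 0}, {"fingers": 5, "delta_pos": [0, 0, 0.03], "turn": 0}]'

```text
time: 20.15
position: [502.0, 196.8, 210.4]
tool_rot: [0.986, -0.168, 0.0, -0.0]
force: [0.3, -0.3, 0.1]
width: 47.0
grip_force: 0.0
```

move_arm --targets '[{"fingers": 5, "delta_pos": [0, 0, -2], "turn": 0}, {"fingers": 4, "delta_pos": [0, 0, -5], "turn": 0}, {"fingers": 2, "delta_pos": [0, 0, -7], "turn": 0}, {"fingers": 0, "delta_pos": [0, 0, -7], "turn": 0}, {"fingers": 0, "delta_pos": [0, 0, -7], "turn": 0}]' --grip_force 5

```text
time: 20.78
position: [501.4, 196.6, 279.4]
tool_rot: [0.986, -0.168, -0.001, 0.0]
force: [0.4, 0.5, -0.2]
width: 13.7
grip_force: 0.0
```

```bash
python3 -c "
from h import *
st();c,s=np.cos(-.338),np.sin(-.338)
for n in('top','side'): cv2.imwrite(f'pics/rel_{n}.png',arm.camera(n)[:,:,::-1])
for r in(190,175,164): go(502.6+c*r,193.7+s*r,280,-.338)
"
```

```text
20.77 [501.37 196.63 279.37] -0.3382 F [ 0.4  0.5 -0.2] M [ 0.06  0.05 -0.  ] tray-frame rel(502.6,193.7): [-2.13  2.35]
delta cm [19.222  0.228 -0.135] turn -0.0002
delta cm [17.722  0.228 -0.132] turn -0.0002
delta cm [16.622  0.228 -0.13 ] turn -0.0002
```

move_arm --targets '[{"fingers": 0, "delta_pos": [4, 0.1, 0], "turn": 0}, {"fingers": 0, "delta_pos": [8, 0.1, 0], "turn": 0}, {"fingers": 0, "delta_pos": [12, 0.1, 0], "turn": 0}, {"fingers": 0, "delta_pos": [16, 0.1, 0], "turn": 0}, {"fingers": 0, "delta_pos": [18.7, 0.1, 0], "turn": 0}, {"fingers": 0, "delta_pos": [18.7, 0.1, 3], "turn": 0}, {"fingers": 0, "delta_pos": [18.7, 0.1, 4], "turn": 0}, {"fingers": 0, "delta_pos": [18.7, 0.1, 4], "turn": 0}]'

```text
time: 21.88
position: [677.1, 133.8, 238.8]
tool_rot: [0.986, -0.168, -0.002, 0.0]
force: [-0.3, -0.2, 0.4]
width: 0.7
grip_force: 0.0
```

Run:
```python
from h import *
st();s=arm.state();p=s["position"];R=Ro.from_quat(s["tool_rot"]).as_matrix()
f=[p+R@np.float64(v) for v in((0,0,97),(-8,0,97),(-8,0,170),(8,0,97))]
c=(503,194)
g=list(tr([502.6,194.7,-.338],[(159,0,106),(154,8,106),(154,-8,106)]))
I=[]
for n in("side","top"):
    i=arm.camera(n)[:,:,::-1];k=6;q=proj(n,f+g);c=q.mean(0).astype(int)
    i=cv2.resize(i,None,fx=k,fy=k,interpolation=cv2.INTER_CUBIC)
    for j,u in enumerate(q): cv2.circle(i,tuple(int(v) for v in (u+.5)*k),3,(0,255,0) if j<4 else (255,255,0),-1)
    I.append(i[c[1]*k-280:c[1]*k+280,c[0]*k-200:c[0]*k+200])
cv2.imwrite("pics/lock.png",np.hstack(I))
```

```text
21.88 [677.14 133.82 238.8 ] -0.3381 F [-0.3 -0.2  0.4] M [ 0.05 -0.01  0.03] tray-frame rel(502.6,193.7): [184.52   1.39]
```

View pics/lock.png

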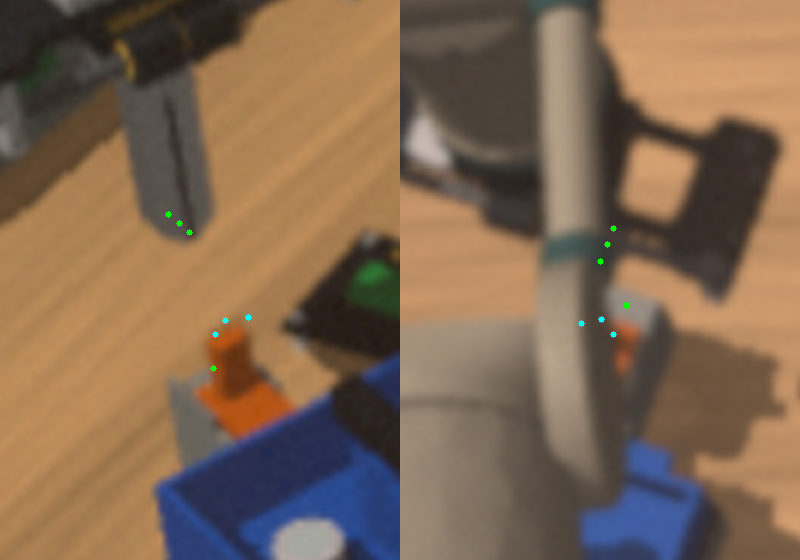

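The side view shows the orange tab top at (228,330), within about 1 px of its predicted spot, and the closed finger beyond it. I'll descend and push.

move_arm --targets '[{"fingers": 0, "delta_pos": [0, 0, 2], "turn": 0}, {"fingers": 0, "delta_pos": [0, 0, 4], "turn": 0}, {"fingers": 0, "delta_pos": [0, 0, 5], "turn": 0}, {"fingers": 0, "delta_pos": [0, 0, 5.7], "turn": 0}, {"fingers": 0, "delta_pos": [0, 0, 5.7], "turn": 0}]'

```text
time: 22.6
position: [678.0, 133.8, 183.4]
tool_rot: [0.986, -0.168, 0.0, 0.0]
force: [0.2, 0.6, 1.0]
width: 0.6
grip_force: 0.0
```

move_arm --targets '[{"fingers": 0, "delta_pos": [-0.4, 0, 0], "turn": 0}, {"fingers": 0, "delta_pos": [-0.8, 0, 0], "turn": 0}, {"fingers": 0, "delta_pos": [-1.2, 0, 0], "turn": 0}, {"fingers": 0, "delta_pos": [-1.6, 0, 0], "turn": 0}, {"fingers": 0, "delta_pos": [-2.0, 0, 0], "turn": 0}, {"fingers": 0, "delta_pos": [-2.3, 0, 0], "turn": 0}]'

```text
time: 23.35
position: [656.7, 141.2, 183.5]
tool_rot: [0.986, -0.168, 0.001, 0.0]
force: [3.2, -0.8, -0.4]
width: 0.6
grip_force: 1.3
```

```bash
python3 -c "
from h import *
st()"
```

```text
23.35 [656.71 141.22 183.49] -0.3382 F [ 3.2 -0.8 -0.4] M [-0.11 -0.44 -0.01] tray-frame rel(502.6,193.7): [162.79   1.59]
```

move_arm --targets '[{"fingers": 0, "delta_pos": [-0.3, 0, 0], "turn": 0}, {"fingers": 0, "delta_pos": [-0.6, 0, 0], "turn": 0}, {"fingers": 0, "delta_pos": [-0.9, 0, 0], "turn": 0}, {"fingers": 0, "delta_pos": [-1.1, 0, 0], "turn": 0}, {"fingers": 0, "delta_pos": [-1.1, 0, 0], "turn": 0}]'

```text
time: 23.98
position: [646.2, 144.9, 183.5]
tool_rot: [0.986, -0.168, 0.001, 0.0]
force: [3.6, -2.7, 1.0]
width: 0.6
grip_force: 1.8
```

```bash
python3 -c "
from h import *
st()"
```

```text
23.98 [646.17 144.93 183.49] -0.3381 F [ 3.6 -2.7  1. ] M [-0.23 -0.58 -0.  ] tray-frame rel(502.6,193.7): [151.62   1.59]
```

move_arm --targets '[{"fingers": 0, "delta_pos": [-0.1, 0, 0], "turn": 0}, {"fingers": 0, "delta_pos": [-0.2, 0, 0], "turn": 0}, {"fingers": 0, "delta_pos": [-0.3, 0, 0], "turn": 0}, {"fingers": 0, "delta_pos": [-0.3, 0, 0], "turn": 0}]'

```text
time: 24.48
position: [645.5, 145.1, 183.6]
tool_rot: [0.986, -0.168, 0.003, 0.0]
force: [8.5, -3.6, -0.9]
width: 0.4
grip_force: 4.3
```

```bash
python3 -c "
from h import *
st()"
```

```text
24.48 [645.55 145.09 183.62] -0.3381 F [ 8.5 -3.6 -0.9] M [-0.6  -1.42 -0.03] tray-frame rel(502.6,193.7): [150.98   1.54]
```

The push stopped at 9 N. I'll back off and check how far the tab moved in the images.

move_arm --targets '[{"fingers": 0, "delta_pos": [-0.02, 0, 0], "turn": 0}, {"fingers": 0, "delta_pos": [-0.02, 0, 0], "turn": 0}, {"fingers": 0, "delta_pos": [0.5, 0, 0], "turn": 0}, {"fingers": 0, "delta_pos": [2.5, 0, 0], "turn": 0}, {"fingers": 0, "delta_pos": [2.5, 0, -3], "turn": 0}, {"fingers": 0, "delta_pos": [2.5, 0, -8], "turn": 0}, {"fingers": 0, "delta_pos": [6, 0, -12], "turn": 0}, {"fingers": 0, "delta_pos": [10, -4, -14], "turn": 0}]'

```text
time: 25.48
position: [749.9, 149.3, 327.1]
tool_rot: [0.986, -0.169, 0.0, -0.0]
force: [0.8, 0.6, 0.3]
width: 0.5
grip_force: 0.0
```

Run:
```python
from h import *
st()
def oc(i,n):
    h=cv2.cvtColor(i,cv2.COLOR_BGR2HSV);m=cv2.inRange(h,(5,160,110),(16,255,255))
    w=np.zeros_like(m);q=proj(n,tr([502,195,-.338],[(145,0,90)]))[0].astype(int);w[q[1]-18:q[1]+18,q[0]-18:q[0]+18]=255
    y,x=np.nonzero(m&w);return np.array([x.mean(),y.mean()]).round(2),len(x),(x.min(),x.max(),y.min(),y.max())
for n in("side","top"):
    i=arm.camera(n)[:,:,::-1];cv2.imwrite(f"pics/end_{n}.png",i)
    print(n,oc(cv2.imread(f"pics/{n}0.png"),n),oc(i,n),"expected shift",(proj(n,tr([502,195,-.338],[(134,0,90)]))-proj(n,tr([502,195,-.338],[(154,0,90)]))).round(2))
```

```text
25.48 [749.94 149.28 327.13] -0.3406 F [0.8 0.6 0.3] M [ 0.08 -0.   -0.02] tray-frame rel(502.6,193.7): [248.08  40.12]
side (array([212.87, 283.53]), 153, (np.int64(206), np.int64(222), np.int64(272), np.int64(292))) (array([213.73, 283.27]), 71, (np.int64(209), np.int64(220), np.int64(275), np.int64(290))) expected shift [[4.47 4.02]]
top (array([225.3 , 174.21]), 111, (np.int64(220), np.int64(231), np.int64(167), np.int64(181))) (array([223.3 , 179.73]), 107, (np.int64(218), np.int64(229), np.int64(173), np.int64(186))) expected shift [[-2.48  6.73]]
```

Run:
```python
from h import *
I=[]
for n in("side","top"):
    q=proj(n,tr([502,195,-.338],[(145,0,95)]))[0].astype(int);J=[]
    for f in(f"pics/{n}0.png",f"pics/end_{n}.png"):
        i=cv2.imread(f);c=i[q[1]-25:q[1]+25,q[0]-25:q[0]+25]
        c=cv2.resize(c,None,fx=5.6,fy=5.6,interpolation=cv2.INTER_CUBIC);J.append(c)
    I.append(np.hstack(J))
cv2.imwrite("pics/cmp.png",np.vstack(I))
```

```text
(no output)
```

View pics/cmp.png

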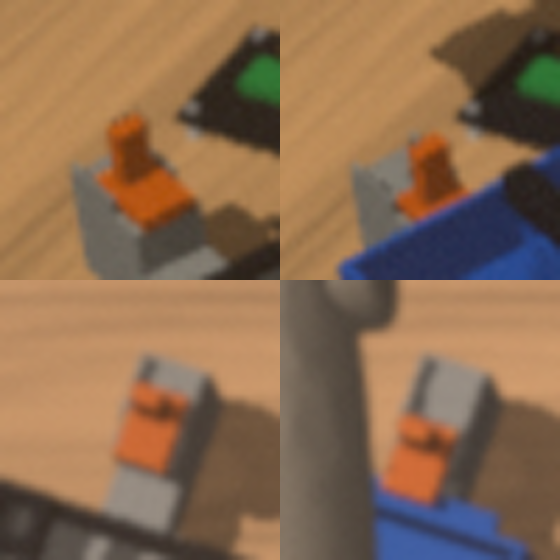

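The two views put the lock travel at about 17–18 mm, and the pushing position also points to a possible short stop. I'll push again, lower on the tab and a bit harder.

```bash
python3 -c "
from h import *
c,s=np.cos(-.338),np.sin(-.338)
r=166;go(502.6+c*r-s*1.5,193.7+s*r+c*1.5,179.5,-.338)"
```

```text
delta cm [-8.521  4.394 14.386] turn 0.0011
```

move_arm --targets '[{"fingers": 0, "delta_pos": [-3, 2, 3], "turn": 0.001}, {"fingers": 0, "delta_pos": [-6, 4.1, 6], "turn": 0.001}, {"fingers": 0, "delta_pos": [-8, 4.1, 9], "turn": 0.001}, {"fingers": 0, "delta_pos": [-8, 4.1, 12], "turn": 0.001}, {"fingers": 0, "delta_pos": [-8, 4.1, 14], "turn": 0.001}, {"fingers": 0, "delta_pos": [-8, 4.1, 14.3], "turn": 0.001}, {"fingers": 0, "delta_pos": [-8, 4.1, 14.3], "turn": 0.001}]'

```text
time: 26.45
position: [660.8, 138.6, 180.1]
tool_rot: [0.986, -0.169, -0.001, 0.0]
force: [0.5, 0.4, 0.5]
width: 0.4
grip_force: 0.0
```

```bash
python3 -c "
from h import *
st()"
```

```text
26.45 [660.78 138.65 180.13] -0.3391 F [0.5 0.4 0.5] M [ 0.04 -0.03  0.02] tray-frame rel(502.6,193.7): [167.49   0.52]
```

move_arm --targets '[{"fingers": 0, "delta_pos": [-0.5, 0, 0], "turn": 0}, {"fingers": 0, "delta_pos": [-1.0, 0, 0], "turn": 0}, {"fingers": 0, "delta_pos": [-1.4, 0, 0], "turn": 0}, {"fingers": 0, "delta_pos": [-1.55, 0, 0], "turn": 0}, {"fingers": 0, "delta_pos": [-1.65, 0, 0], "turn": 0}, {"fingers": 0, "delta_pos": [-1.75, 0, 0], "turn": 0}]'

```text
time: 27.2
position: [645.8, 144.0, 180.4]
tool_rot: [0.986, -0.169, 0.001, 0.0]
force: [3.0, -1.0, -1.0]
width: 0.4
grip_force: 1.3
```

```bash
python3 -c "
from h import *
st()"
```

```text
27.2 [645.8  144.02 180.45] -0.3391 F [ 3. -1. -1.] M [-0.12 -0.43 -0.01] tray-frame rel(502.6,193.7): [151.58   0.62]
```

move_arm --targets '[{"fingers": 0, "delta_pos": [-0.1, 0, 0], "turn": 0}, {"fingers": 0, "delta_pos": [-0.2, 0, 0], "turn": 0}, {"fingers": 0, "delta_pos": [-0.3, 0, 0], "turn": 0}, {"fingers": 0, "delta_pos": [-0.35, 0, 0], "turn": 0}]'

```text
time: 27.7
position: [645.1, 144.3, 180.6]
tool_rot: [0.986, -0.169, 0.004, 0.0]
force: [9.0, -4.5, -4.2]
width: 0.4
grip_force: 4.6
```

```bash
python3 -c "
from h import *
st()"
```

```text
27.7 [645.06 144.26 180.6 ] -0.3391 F [ 9.  -4.5 -4.2] M [-0.62 -1.59  0.05] tray-frame rel(502.6,193.7): [150.79   0.6 ]
```

It stops firmly in the same place. I'll back off and measure the travel by template matching.

move_arm --targets '[{"fingers": 0, "delta_pos": [0.5, 0, 0], "turn": 0}, {"fingers": 0, "delta_pos": [2.5, 0, 0], "turn": 0}, {"fingers": 0, "delta_pos": [2.5, 0, -3], "turn": 0}, {"fingers": 0, "delta_pos": [2.5, 0, -8], "turn": 0}, {"fingers": 0, "delta_pos": [4, -4, -12], "turn": 0}, {"fingers": 0, "delta_pos": [4, -9, -14], "turn": 0}, {"fingers": 0, "delta_pos": [4, -14, -16], "turn": 0}, {"fingers": 0, "delta_pos": [4, -16, -16], "turn": 0}]'

```text
time: 28.7
position: [732.5, 286.4, 341.6]
tool_rot: [0.986, -0.167, 0.0, -0.001]
force: [-0.6, -0.2, -0.9]
width: 0.5
grip_force: 0.0
```

Run:
```python
from h import *
st()
k=8
for n,box in(("side",[(204,270,16,16)]),("top",[(218,165,16,13),(216,163,18,9)])):
    e=arm.camera(n)[:,:,::-1];cv2.imwrite(f"pics/end2_{n}.png",e)
    a=cv2.imread(f"pics/{n}0.png")
    up=lambda i:cv2.resize(np.float32(i[:,:,2])-np.float32(i[:,:,0]),None,fx=k,fy=k,interpolation=cv2.INTER_CUBIC)
    A,E=up(a),up(e)
    for x,y,w,h in box:
        t=A[y*k:(y+h)*k,x*k:(x+w)*k];s=E[(y-6)*k:(y+h+14)*k,(x-12)*k:(x+w+14)*k]
        r=cv2.matchTemplate(s,t,cv2.TM_CCOEFF_NORMED);_,v,_,l=cv2.minMaxLoc(r)
        print(n,"shift",l[0]/k-12,l[1]/k-6,"score",round(v,3))
    d=[(proj(n,tr([505,196,-.338],[(154-t,0,95)]))-proj(n,tr([505,196,-.338],[(154,0,95)])))[0].round(2).tolist() for t in(16,18,20)];print(n,"exp 16,18,20:",d)
```

```text
28.7 [732.46 286.4  341.58] -0.3364 F [-0.6 -0.2 -0.9] M [ 0.02  0.03 -0.07] tray-frame rel(502.6,193.7): [186.12 163.68]
side shift 3.375 2.5 score 0.48
side exp 16,18,20: [[3.57, 3.2], [4.02, 3.61], [4.47, 4.01]]
top shift -2.0 5.75 score 0.978
top shift -2.125 5.875 score 0.982
top exp 16,18,20: [[-1.99, 5.39], [-2.24, 6.07], [-2.49, 6.74]]
```

Run:
```python
from h import *
k=8
a=cv2.imread("pics/top0.png");print("bracket px",proj("top",tr([503,195,-.338],[(180,0,67)])).round(1))
for f in("rel_top","end_top","end2_top"):
    e=cv2.imread(f"pics/{f}.png")
    for nm,ch,(x,y,w,h) in(("bracket end",None,(222,158,18,9)),("control: dish",None,(112,198,32,36)),("board",None,(262,150,32,42)),("lockplate",1,(216,163,18,9)),("lock rear",1,(218,163,16,14))):
        up=lambda i:cv2.resize(np.float32(i) if ch is None else np.float32(i[:,:,2])-np.float32(i[:,:,0]),None,fx=k,fy=k,interpolation=cv2.INTER_CUBIC)
        t=up(a[y:y+h,x:x+w]);s=up(e[y-4:y+h+10,x-6:x+w+6])
        r=cv2.matchTemplate(s,t,cv2.TM_CCOEFF_NORMED);_,v,_,l=cv2.minMaxLoc(r)
        print(f,nm,l[0]/k-6,l[1]/k-4,round(v,3))
```

```text
bracket px [[230.4 163.6]]
rel_top bracket end 0.0 0.0 0.998
rel_top control: dish -0.75 0.5 0.645
rel_top board 0.0 0.0 0.999
rel_top lockplate 0.0 0.0 0.999
rel_top lock rear 0.0 0.0 0.999
end_top bracket end -0.125 0.125 0.969
end_top control: dish 0.0 0.0 1.0
end_top board 0.0 -0.25 0.911
end_top lockplate -1.5 5.875 0.942
end_top lock rear -2.125 5.875 0.985
end2_top bracket end 0.0 0.125 0.266
end2_top control: dish -0.125 0.125 0.505
end2_top board -0.25 0.0 0.925
end2_top lockplate -2.125 5.75 0.983
end2_top lock rear -2.125 5.75 0.986
```

The grey tray has not moved. The images suggest 17–18 mm, but their local scale is about 4% short. For a precise check I'll touch the bracket's end face (x = 180) with the same finger. If the lock is fully in, that face is 41 mm beyond the tab face.

```bash
python3 -c "
from h import *
c,s=np.cos(-.338),np.sin(-.338)
r=208;go(502.6+c*r-s*1.,193.7+s*r+c*1.,147,-.339)"
```

```text
delta cm [ 2.224 16.2   19.208] turn 0.003
```

move_arm --targets '[{"fingers": 0, "delta_pos": [1, 5, 2], "turn": 0.002}, {"fingers": 0, "delta_pos": [2.2, 10, 5], "turn": 0.002}, {"fingers": 0, "delta_pos": [2.2, 15, 8], "turn": 0.002}, {"fingers": 0, "delta_pos": [2.2, 16.2, 11], "turn": 0.002}, {"fingers": 0, "delta_pos": [2.2, 16.2, 15], "turn": 0.002}, {"fingers": 0, "delta_pos": [2.2, 16.2, 18], "turn": 0.002}, {"fingers": 0, "delta_pos": [2.2, 16.2, 19.2], "turn": 0.002}, {"fingers": 0, "delta_pos": [2.2, 16.2, 19.2], "turn": 0.002}]'

```text
time: 29.8
position: [698.8, 122.4, 147.7]
tool_rot: [0.985, -0.17, -0.001, 0.0]
force: [0.8, 0.1, 0.3]
width: 0.1
grip_force: 0.0
```

move_arm --targets '[{"fingers": 0, "delta_pos": [-0.5, 0, 0], "turn": 0}, {"fingers": 0, "delta_pos": [-1.0, 0, 0], "turn": 0}, {"fingers": 0, "delta_pos": [-1.3, 0, 0], "turn": 0}, {"fingers": 0, "delta_pos": [-1.4, 0, 0], "turn": 0}, {"fingers": 0, "delta_pos": [-1.4, 0, 0], "turn": 0}]'

```text
time: 30.42
position: [686.4, 127.7, 148.5]
tool_rot: [0.985, -0.17, 0.0, 0.0]
force: [0.1, -0.9, 0.7]
width: 0.7
grip_force: 0.0
```

```bash
python3 -c "
from h import *
st()"
```

```text
30.43 [686.35 127.68 148.47] -0.341 F [ 0.1 -0.9  0.7] M [0.02 0.03 0.01] tray-frame rel(502.6,193.7): [195.25  -1.36]
```

No contact yet at 195. I'll continue in small steps.

move_arm --targets '[{"fingers": 0, "delta_pos": [-0.1, 0, 0], "turn": 0}, {"fingers": 0, "delta_pos": [-0.2, 0, 0], "turn": 0}, {"fingers": 0, "delta_pos": [-0.25, 0, 0], "turn": 0}, {"fingers": 0, "delta_pos": [-0.25, 0, 0], "turn": 0}]'

```text
time: 30.92
position: [684.1, 128.4, 148.2]
tool_rot: [0.985, -0.17, 0.0, 0.0]
force: [0.4, -0.7, -0.4]
width: 0.5
grip_force: 0.1
```

move_arm --targets '[{"fingers": 0, "delta_pos": [-0.05, 0, 0], "turn": 0}, {"fingers": 0, "delta_pos": [-0.1, 0, 0], "turn": 0}, {"fingers": 0, "delta_pos": [-0.1, 0, 0], "turn": 0}]'

```text
time: 31.3
position: [683.8, 128.4, 148.2]
tool_rot: [0.985, -0.17, 0.001, 0.0]
force: [3.9, -2.7, -2.5]
width: 0.7
grip_force: 1.8
```

```bash
python3 -c "
from h import *
st()"
```

```text
31.3 [683.84 128.44 148.24] -0.3411 F [ 3.9 -2.7 -2.5] M [-0.17 -0.62  0.06] tray-frame rel(502.6,193.7): [192.62  -1.47]
```

Bracket contact is at 192.6 and the tab stop was at about 151.4, so the difference is 41.2 mm against the 41.0 expected. The lock is fully in. I'll retreat and hand in.

move_arm --targets '[{"fingers": 0, "delta_pos": [0.5, 0, 0], "turn": 0}, {"fingers": 0, "delta_pos": [2, 0, 0], "turn": 0}, {"fingers": 0, "delta_pos": [2, 0, -4], "turn": 0}, {"fingers": 0, "delta_pos": [2, 0, -9], "turn": 0}, {"fingers": 0, "delta_pos": [2, 0, -14], "turn": 0}, {"fingers": 0, "delta_pos": [2, 0, -16], "turn": 0}, {"fingers": 0, "delta_pos": [2, 0, -16], "turn": 0}]'

```text
time: 32.17
position: [703.0, 122.0, 310.6]
tool_rot: [0.985, -0.17, 0.002, -0.001]
force: [-0.3, 0.1, -0.2]
width: 0.5
grip_force: 0.0
```

```bash
python3 -c "
from h import *
st();print(arm.job_done())"
```

```text
32.17 [702.98 121.95 310.6 ] -0.3414 F [-0.3  0.1 -0.2] M [0.04 0.04 0.03] tray-frame rel(502.6,193.7): [212.83  -1.24]
the job is handed in; nothing more can be done
None
```

The job is handed in at 32 s, with no verdict returned: the blue tray sits fully home on the grey tray by feel, the lock is in to its stop (checked by touch), and the arm is clear.

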